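# Push a heavy battery tower home in its charging dock

### The job

Slide the tall battery unit along the desk into its charging dock until it is fully home against the dock's back stop, pushing only against its low foot so that it slides upright and does not tip. Then press the round white start button on the dock fully down and let go. Do not lift or carry the battery, and leave the other things on the desk where they are.

Things in the scene. Friction and masses are not known exactly. Their poses are not given: they have to be found in the camera images.
- battery: Tall grey battery unit, loose, 0.7 to 0.95 kg, 214 mm high with its handle. Its low foot is 110 mm (x) by 120 mm (y) and 36 mm high; the tall tower stands on the rear (+x) part of it. Origin: centre of the foot's underside, on the desk; z up; +x is the rear, which enters the dock first; -x is the jutting foot, to be pushed. Desk friction about 0.5 to 0.7.
- foot_face (a point): Centre of the upright front (-x) face of the battery's foot, 55 mm in -x from the battery's origin and 18 mm above the desk; the face is 120 mm wide and 36 mm high. The foot juts out 48 mm in front of the tower. Axes as the battery's.
- tower: Tall part of the battery, fixed on its foot: 62 x 116 mm, from 36 to 186 mm above the desk, black carry handle above. Most of the weight is here; do not push on it, a high push tips the unit. Origin: centre of its underside, 24 mm in +x of the battery's origin.
- dock: Grey dock fixed to the desk: low U frame, open to -x, no floor. Origin: on the desk, middle of the inner face of the back stop (34 mm high); +x into the stop, y left. Side rails 26 mm high, 134 mm apart, reach 72 mm in -x; flared ends to 100 mm, mouth 164 mm wide. Home, the battery's origin is 55 mm in -x of this origin, axes parallel, foot face 10 mm outside the flares.
- start (a joint): Start button on the dock: travel in m, 0 is up, 0.006 is fully down; a spring returns it, full travel takes about 5 N.
- start_top (a point): Centre of the top of the round white start button, 30 mm in diameter, in a black housing on the dock's left (+y) arm, 125 mm in -x and 168 mm in +y from the dock's origin. Pressed straight down.
- bottle_b: White reagent bottle with a blue cap, 50 mm in diameter, 115 mm high, loose; origin at the centre of its underside. Leave it standing.
- bottle_c: Small white reagent bottle with a red cap, 40 mm in diameter, 85 mm high, loose; origin at the centre of its underside. Leave it standing.
- block: Black microtube block, 104 x 128 x 37 mm, loose; origin at the centre of its underside. Leave it.
- marker: Marker pen lying on the desk, 135 mm long, 17 mm thick, loose. Leave it.
- petri_1: Round petri dish, 58 mm in diameter, 15 mm high, loose; origin at the centre of its underside. Leave it.

How it is judged:
By the outcome, as a careful person would: the job done as asked, in the order asked, and still so for the second after the job is handed in, with the robot touching nothing.
It also fails if it takes over 51 s, if anything falls off the work surface, if the arm or the gripper's body presses on something with over 40 N, if the wrist force passes 120 N, or if a joint passes its speed limit or range.

### The arm

A 7-joint arm with a two-finger parallel gripper is mounted at the origin on a cart in front of the work surface, level with it; the furniture and walls round the work are solid. World frame = base frame: x ahead of the robot, y to its left, z up, the work surface at z = 0. Lengths are in m, angles in rad, forces in N, time in s.
With the tool pointing down it reaches from about 0.425 to 0.925 m from the base axis. Payload 6.8 kg.
Tool frame: the origin (TCP) lies at the very end of the fingers, on their centre line; the grasp point (between the pads) lies 19 mm behind it; z points along the fingers, x is the direction in which the jaws open and shut, and the axes are right-handed (so a half turn about z gives the same grasp; the last joint's range is limited). The gripper opens to 85 mm and grips with 20 to 120 N. Pads are 22 mm wide; open, the fingers measure 114 mm over their backs; the gripper's body (76 mm by 85 mm) begins 54 mm behind the grasp point. The pads swing forward as they close: fully open they stand 13 mm farther back than shut.
Start: joints at [-1.308, 0.477, 0.022, 1.555, -0.011, 1.109, -0.083], TCP at [0.245, 0.629, 0.209] pointing down, gripper open.
Joint ranges: [-2.96, 2.96], [-0.34, 2.1], [-1.41, 1.46], [0.24, 2.44], [-1.37, 4.51], [0.17, 1.92], [-2.96, 2.96]. Speed limits (rad/s): [2.39, 2.39, 3.14, 3.14, 3.14, 3.14, 3.14].

### API

Orientations are given as a rotation vector (axis times angle).
In Python, from bench import get_obs, imaging, hand_in gives the robot as it stands.
- The arm moves only by the tool send_rows, never from a script. Its argument "motion" is a list of rows, each an object with "dp": the shift along the world's x, y, z in m, a list of three; "rot": the turn, a rotation vector about the world's x, y, z in rad, a list of three; "grip": the finger opening in m, from 0 to 0.0854. In form: [{"dp": [dx, dy, dz], "rot": [ax, ay, az], "grip": grip}, ...]. A call has 1 to 20 rows; each row shifts and turns the pose as measured when the row begins; what a row does not reach is not made up. A row lasts 1/8 s, in which the tool goes at most 62.5 mm and 10.7 degrees, less where a joint would pass 70% of its speed; a pose out of reach is approached as far as the arm can. A call is refused whole if a number of a shift passes 0.0625 or a number of a turn 0.188, either way. A call with a gripper value outside its range is refused whole. The fingers move at their own pace and stop on an object; "grip_force" is the grip in N (left out, the last holds). Time passes only in rows, so rows that do not move let the fingers close. It gives the time, the measured TCP pose, the force and the opening at its end, in the units of the state.
- get_obs(): the state, without advancing time (a new reading comes with each control period).
- imaging.grab_frame(name): name is "scene" or "side" or "wrist"; returns a dict with "img" (480x640x3 uint8, red, green, blue), "fx", "fy", "cx", "cy" (pixels), "R" (3x3) and "t" (3): a world point X has camera coordinates R X + t. Camera axes: x right, y down, z forward; pixel columns grow to the right and rows downward; lengths in m; the calibration is good to about 2 mm. A picture is of the moment at which its call begins. There is no depth.
- hand_in(): hands the job in, once; it reports no verdict.
The state is a dict: "clock": time; "joints": joint angles; "qvel": joint speeds; "tau": joint torques, N m; "tcp_pos": TCP position; "orientation": TCP orientation; "contact_force": force on the tool from outside, world axes, zero at the start; "moment": the same for the moment, N m; "grip_width": finger opening in m.
Only numpy, scipy, OpenCV 4.12 (cv2) and the standard library are available. Lean on these libraries where they do the work, as an engineer would, in place of code of your own. Each camera call takes 0.05 s, during which the arm holds its last target. There are 200 camera calls.

## Working session

There is one attempt and no reset: what is moved stays moved. The work goes in short steps, Python scripts to look and compute and a tool call to move; the robot and the scene stay as the last step left them, time stands still between calls to the robot, and variables do not carry over. Pictures are saved under pics/ and viewed, about 8 in all and at most 12, crops included, and the job is handed in when it is done.

Besides the shell and the picture viewer there is one more tool, called after "Request:" as a command line: name --argument value ..., lists and objects as JSON in quotes. send_rows: Moves the arm, as the interface text tells. Its arguments: {"type":"object","properties":{"motion":{"type":"array","items":{"type":"object","properties":{"dp":{"type":"array","items":{"type":"number"}},"rot":{"type":"array","items":{"type":"number"}},"grip":{"type":"number"}}}},"grip_force":{"type":"number"}},"required":["motion"]}

```bash
ls; mkdir -p pics; cat > h.py <<'E'
import numpy as np, cv2
from bench import get_obs, imaging
def grab(n,f):
    d=imaging.grab_frame(n); cv2.imwrite(f'pics/{f}.png',d['img'][:,:,::-1]); np.savez(f'pics/{f}.npz',**d); return d
def ray(d,u,v,z):
    R=np.array(d['R']);t=np.array(d['t']);c=-R.T@t
    r=R.T@np.array([(u-d['cx'])/d['fx'],(v-d['cy'])/d['fy'],1]); return c+r*(z-c[2])/r[2]
def proj(d,X):
    p=np.array(d['R'])@np.array(X)+np.array(d['t']); return np.array([d['fx']*p[0]/p[2]+d['cx'],d['fy']*p[1]/p[2]+d['cy']])
E
python3 - <<'E'
from h import *
print(get_obs())
for n in('scene','side'):
    d=grab(n,n+'0'); print(n,-np.array(d['R']).T@np.array(d['t']),d['fx'],np.array(d['R']).round(2).tolist())
E
```

```text
pics
{'clock': 0.0, 'joints': array([-1.30812409,  0.47780639,  0.02233358,  1.55645815, -0.01149018,
        1.1093115 , -0.08310245]), 'qvel': array([ 0.00032802, -0.00154294, -0.00049767, -0.00031222,  0.00032115,
       -0.0003573 ,  0.00068458]), 'tau': array([-4.43362269e-04, -5.96453011e+01,  1.60760276e+00, -2.81194872e+01,
        1.24700760e-02,  9.25888075e-03,  9.75174459e-06]), 'tcp_pos': array([0.24436026, 0.62852666, 0.2075186 ]), 'orientation': array([ 2.59186027e+00,  1.77328788e+00, -2.26893669e-03]), 'contact_force': array([-0.00549547,  0.37560511,  0.46547909]), 'moment': array([-0.0057129 , -0.01054961, -0.00202457]), 'grip_width': 0.08564048362841667}
scene [-0.2474106  -0.80723761  1.44614272] 589.4079375273394 [[0.74, -0.67, -0.02], [-0.52, -0.55, -0.66], [0.43, 0.49, -0.75]]
side [0.57912043 0.97084103 0.69010076] 452.96899198804135 [[-1.0, 0.02, -0.0], [0.02, 0.57, -0.82], [-0.02, -0.82, -0.57]]
```

View pics/scene0.png

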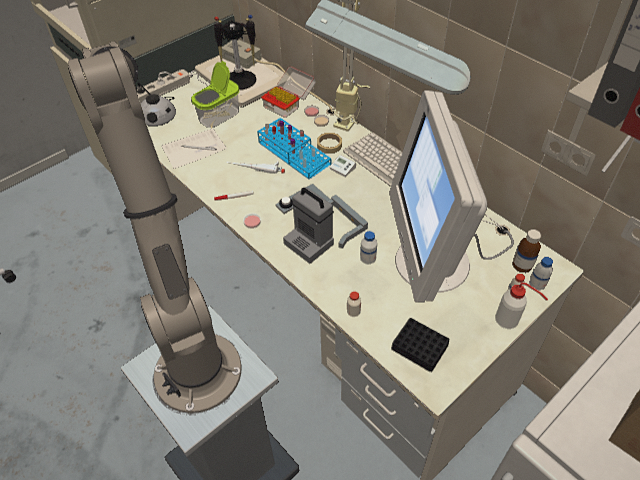

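View pics/side0.png

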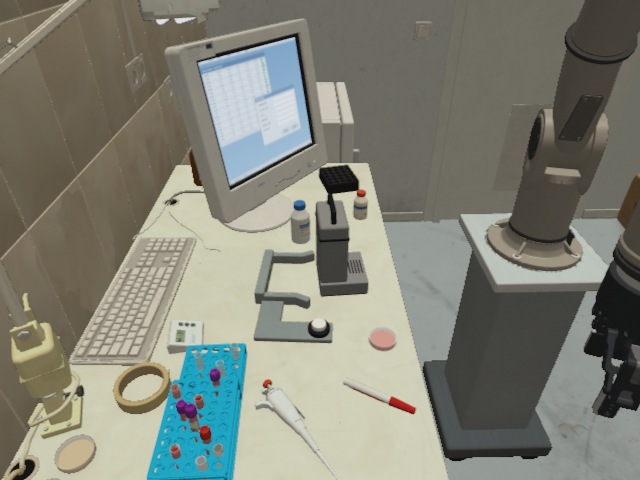

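The scene view shows the battery at about (310,230), the dock behind it at (345,220) and the button at (285,203). In the side view the dock is at (285,300), the button at (319,327) and the foot at (345,285). The petri dish is at (382,338). I'll zoom in on both next.

```bash
python3 - <<'E'
import cv2,numpy as np
a=cv2.imread('pics/side0.png')[180:360,240:420]; b=cv2.imread('pics/scene0.png')[170:270,260:380]
a=cv2.resize(a,None,fx=4.4,fy=3.3,interpolation=2) if 0 else cv2.resize(a,(600,600),interpolation=2)
cv2.imwrite('pics/ca.png',a); cv2.imwrite('pics/cb.png',cv2.resize(b,(720,600),interpolation=2))
E
```

```text
(no output)
```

View pics/ca.png

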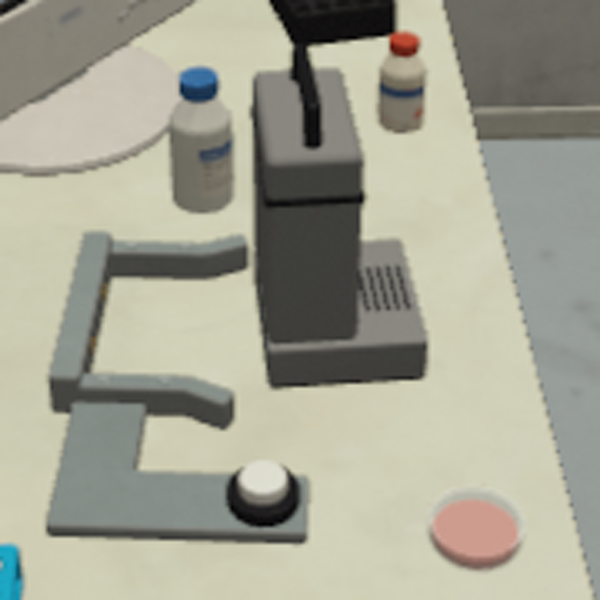

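View pics/cb.png

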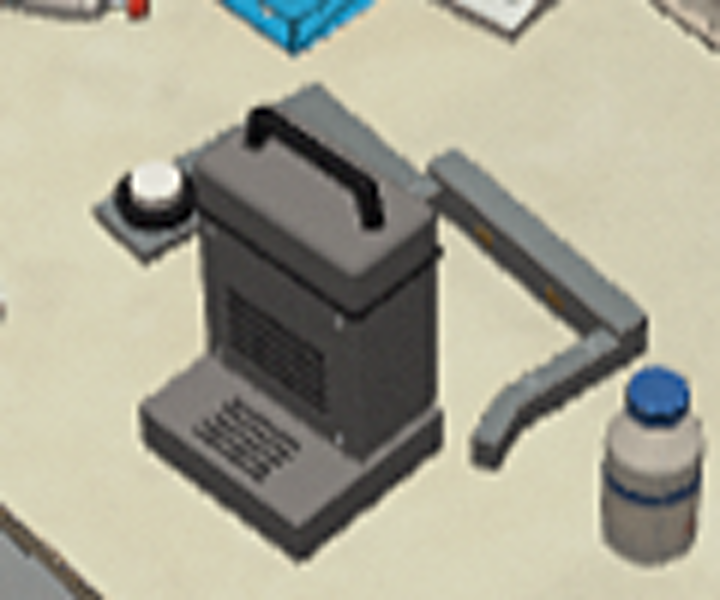

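The crops show the foot's corners clearly. In the side crop they are (425,345), (403,243) and (268,348); in the scene crop, (300,530), (142,408) and (442,412). They also show the back stop's inner top edge and the button, at (262,478) in the side crop and (157,180) in the scene crop.

```bash
python3 - <<'E'
from h import *
S=dict(np.load('pics/side0.npz')); C=dict(np.load('pics/scene0.npz'))
s=lambda u,v,z: ray(S,u*.3+239.85,v*.3+179.85,z).round(4)
c=lambda u,v,z: ray(C,u/6+259.58,v/6+169.58,z).round(4)
print('side foot topFL,FR,RL,botFL',s(425,345,.036),s(403,243,.036),s(268,348,.036),s(425,376,0),s(270,385,0))
print('scene foot topFR,FL,RR,botFR,botFL',c(300,530,.036),c(142,408,.036),c(442,412,.036),c(300,562,0),c(145,440,0))
print('side stop inner top R,L',s(112,240,.034),s(80,378,.034),'rail end R,L(top)',s(245,238,.026),s(232,402,.026))
print('scene stop inner top L,R',c(430,165,.034),c(612,330,.034),'railend',c(480,442,.026))
# button two view triangulation
u=[262*.3+239.85,466*.3+179.85];w=[157/6+259.58,174/6+169.58]
P=lambda d:np.diag([1,1,1])@np.array([[d['fx'],0,d['cx']],[0,d['fy'],d['cy']],[0,0,1]])@np.c_[d['R'],d['t']]
def tri(a,b):
    X=cv2.triangulatePoints(P(S),P(C),np.array(a,float),np.array(b,float)).ravel();return (X[:3]/X[3]).round(4)
print('btn',tri(u,w)); 
for z in(.03,.04,.05):print(z,ray(S,*u,z),ray(C,*w,z))
print('petri',s(477,530,.01),'botB base',s(203,205,0),'botC',s(402,125,0))
print('arm plate left corners',s(305,540,.0),s(48,532,0))
E
```

```text
side foot topFL,FR,RL,botFL [0.4584 0.1936 0.036 ] [0.4619 0.0774 0.036 ] [0.5638 0.1937 0.036 ] [0.4554 0.1839 0.    ] [0.5625 0.1902 0.    ]
scene foot topFR,FL,RR,botFR,botFL [0.4632 0.0658 0.036 ] [0.4567 0.1838 0.036 ] [0.5699 0.0741 0.036 ] [0.4673 0.0722 0.    ] [0.4615 0.1907 0.    ]
side stop inner top R,L [0.6762 0.0645 0.034 ] [0.6878 0.2182 0.034 ] rail end R,L(top) [0.5778 0.0539 0.026 ] [0.5883 0.2355 0.026 ]
scene stop inner top L,R [0.6897 0.2125 0.034 ] [0.6767 0.0554 0.034 ] railend [0.5761 0.0517 0.026 ]
btn [0.5706 0.3076 0.0391]
0.03 [0.57000414 0.29865168 0.03      ] [0.57631938 0.3148201  0.03      ]
0.04 [0.57014225 0.30883481 0.04      ] [0.57050266 0.30689676 0.04      ]
0.05 [0.57028035 0.31901794 0.05      ] [0.56468595 0.29897343 0.05      ]
petri [0.4411 0.3362 0.01  ] botB base [ 0.6111 -0.0282  0.    ] botC [ 0.4395 -0.1454  0.    ]
arm plate left corners [0.5447 0.3321 0.    ] [ 0.7018  0.3213 -0.    ]
```

Battery: foot face at about (0.460, 0.130), yaw about +0.05. Dock: origin at about (0.682, 0.130), yaw about −0.078, which agrees with the triangulated button at (0.5706, 0.3076, 0.039). I'll push with both open fingers spread along y, which keeps the yaw under control. First I'll move to in front of the foot.

Request:
send_rows --motion '[{"dp":[0.01,-0.025,0],"rot":[0,0,0.03],"grip":0.085},{"dp":[0.018,-0.05,0],"rot":[0,0,0.05],"grip":0.085},{"dp":[0.018,-0.05,0],"rot":[0,0,0.05],"grip":0.085},{"dp":[0.018,-0.05,0],"rot":[0,0,0.05],"grip":0.085},{"dp":[0.018,-0.05,0],"rot":[0,0,0.05],"grip":0.085},{"dp":[0.018,-0.05,0],"rot":[0,0,0.05],"grip":0.085},{"dp":[0.018,-0.05,0],"rot":[0,0,0.05],"grip":0.085},{"dp":[0.018,-0.05,0],"rot":[0,0,0.05],"grip":0.085},{"dp":[0.018,-0.05,0],"rot":[0,0,0.04],"grip":0.085},{"dp":[0.012,-0.03,0],"rot":[0,0,0],"grip":0.085},{"dp":[0,0,0],"rot":[0,0,0],"grip":0.085}]'

```text
clock: 1.48
tcp_pos: [0.4099, 0.1563, 0.2036]
orientation: [2.148, 2.289, -0.01]
contact_force: [0.4, 1.1, 0.1]
grip_width: 0.0853
```

Request:
send_rows --motion '[{"dp":[0.005,-0.015,-0.02],"rot":[0,-0.06,0],"grip":0.085},{"dp":[0.005,-0.01,-0.04],"rot":[0,-0.06,0],"grip":0.085},{"dp":[0,0,-0.04],"rot":[0,0,0],"grip":0.085},{"dp":[0,0,-0.04],"rot":[0,0,0],"grip":0.085},{"dp":[0,0,-0.03],"rot":[0,0,0],"grip":0.085},{"dp":[0,0,0],"rot":[0,0,0],"grip":0.085}]'

```text
clock: 2.22
tcp_pos: [0.4187, 0.1374, 0.0298]
orientation: [2.079, 2.23, 0.127]
contact_force: [-0.9, -0.8, 0.3]
grip_width: 0.0852
```

```bash
python3 - <<'E'
from h import *
from scipy.spatial.transform import Rotation as Ro
o=get_obs();print(o['tcp_pos'],o['contact_force'],o['joints'].round(2));print(Ro.from_rotvec(o['orientation']).as_matrix().round(3))
d=grab('side','side1');cv2.imwrite('pics/side1c.png',cv2.resize(d['img'][180:380,220:460,::-1],(720,600),interpolation=2))
E
```

```text
[0.41874893 0.13742875 0.02977767] [-0.87594235 -0.77034307  0.27322695] [-0.65  0.34  0.17  2.34  0.01  0.36  1.14]
[[-0.069  0.99   0.122]
 [ 0.998  0.07  -0.   ]
 [-0.009  0.122 -0.992]]
```

View pics/side1c.png

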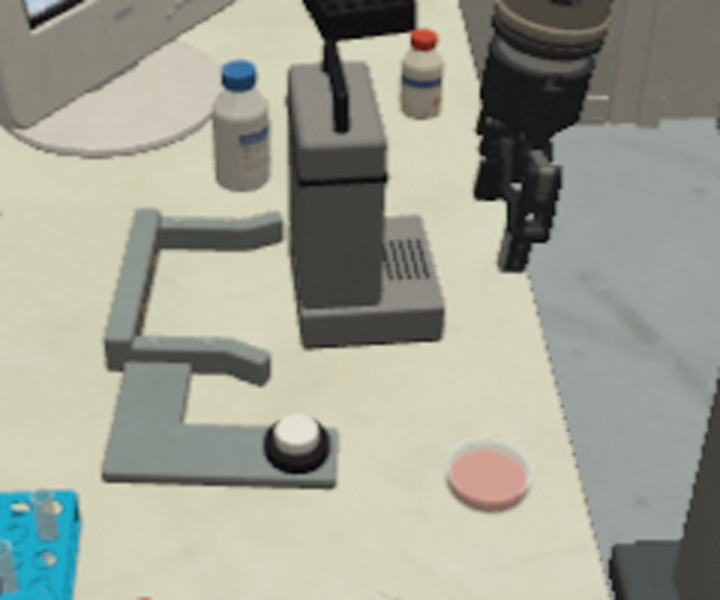

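The fingers are in front of the foot, with the left tip at (512,268) in the crop, and the path is clear. The scene is undisturbed. Next: lower and move up to contact.

Request:
send_rows --motion '[{"dp":[0.004,-0.002,-0.012],"rot":[0,0,-0.01],"grip":0.085},{"dp":[0.004,-0.002,-0.01],"rot":[0,0,-0.01],"grip":0.085},{"dp":[0.006,0,0],"rot":[0,0,0],"grip":0.085},{"dp":[0.006,0,0],"rot":[0,0,0],"grip":0.085},{"dp":[0.006,0,0],"rot":[0,0,0],"grip":0.085},{"dp":[0.005,0,0],"rot":[0,0,0],"grip":0.085}]'

```text
clock: 3.02
tcp_pos: [0.4557, 0.1356, 0.0109]
orientation: [2.1, 2.205, 0.14]
contact_force: [-0.2, -0.4, 1.5]
grip_width: 0.085
```

Request:
send_rows --motion '[{"dp":[0.004,0,-0.001],"rot":[0,0,0],"grip":0.085},{"dp":[0.004,0,-0.001],"rot":[0,0,0],"grip":0.085},{"dp":[0.004,0,0],"rot":[0,0,0],"grip":0.085}]'

```text
clock: 3.4
tcp_pos: [0.4687, 0.1356, 0.0089]
orientation: [2.1, 2.205, 0.14]
contact_force: [-0.5, -0.5, 0.7]
grip_width: 0.085
```

```bash
python3 - <<'E'
from h import *
o=get_obs();print(o['tcp_pos'],o['contact_force'],o['moment'])
d=grab('side','side2');cv2.imwrite('pics/side2c.png',cv2.resize(d['img'][180:360,240:420,::-1],(600,600),interpolation=2))
E
```

```text
[0.46865589 0.1356318  0.00890337] [-0.51827147 -0.51839537  0.68838995] [0.01851901 0.14193211 0.01596517]
```

View pics/side2c.png

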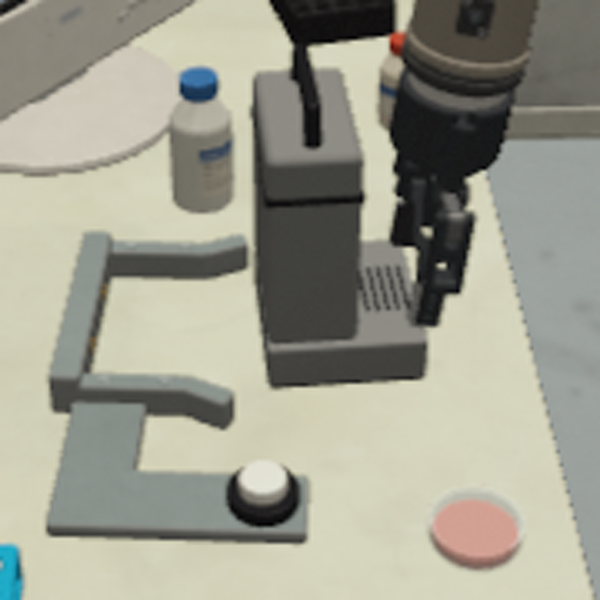

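```bash
python3 - <<'E'
from h import *
S=dict(np.load('pics/side2.npz'))
for z in(0,.01,.022,.036,.045):print(z,[ray(S,u*.3+239.85,325*.3+179.85,z).round(4) for u in(416,428,440)])
E
```

```text
0 [array([0.4558, 0.1284, 0.    ]), array([0.4472, 0.1286, 0.    ]), array([0.4386, 0.1289, 0.    ])]
0.01 [array([0.4576, 0.1406, 0.01  ]), array([0.4491, 0.1408, 0.01  ]), array([0.4406, 0.1411, 0.01  ])]
0.022 [array([0.4598, 0.1552, 0.022 ]), array([0.4514, 0.1555, 0.022 ]), array([0.4431, 0.1557, 0.022 ])]
0.036 [array([0.4623, 0.1723, 0.036 ]), array([0.4541, 0.1726, 0.036 ]), array([0.4459, 0.1728, 0.036 ])]
0.045 [array([0.4639, 0.1833, 0.045 ]), array([0.4558, 0.1836, 0.045 ]), array([0.4477, 0.1838, 0.045 ])]
```

```bash
python3 - <<'E'
from h import *
d=grab('side','side3')['img'][230:300,320:400,::-1];w=grab('wrist','wrist3');s=grab('scene','scene3')['img'][180:270,240:340,::-1]
a=cv2.resize(d,(400,350),interpolation=2);b=cv2.resize(s,(400,350),interpolation=2)
c=cv2.resize(w['img'][:,:,::-1],(320,240))
im=np.zeros((600,800,3),np.uint8);im[:350,:400]=a;im[:350,400:]=b;im[355:595,:320]=c;cv2.imwrite('pics/m3.png',im)
print(-np.array(w['R']).T@w['t'])
for z in (.009,.022,.036):
  for y in (.088,.184): print(z,y,proj(w,[.4687,y,z]).round(),proj(s if 0 else dict(np.load('pics/scene3.npz')),[.4687,y,z]).round())
E
```

```text
[0.38287398 0.13320122 0.16369296]
0.009 0.088 [221. 274.] [306. 258.]
0.009 0.184 [419. 283.] [287. 241.]
0.022 0.088 [214. 288.] [306. 256.]
0.022 0.184 [425. 297.] [286. 238.]
0.036 0.088 [204. 305.] [306. 253.]
0.036 0.184 [434. 315.] [286. 236.]
```

View pics/m3.png

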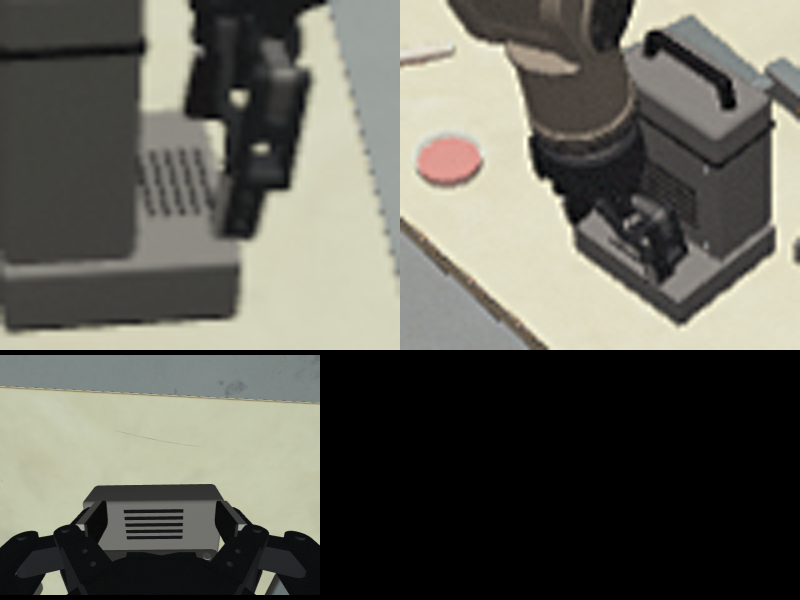

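The composite shows the right fingertip lying over the foot's top edge, so the open tips sit clearly higher than the reported TCP. The battery hasn't moved. I'll lift slightly, back off, partly close the fingers, and find the tip height by feeling for the desk.

Request:
send_rows --motion '[{"dp":[0,0,0.01],"rot":[0,0,0],"grip":0.085},{"dp":[-0.015,0,0.006],"rot":[0,0,0],"grip":0.05},{"dp":[-0.015,0,0],"rot":[0,0,0],"grip":0.04},{"dp":[-0.01,0,0],"rot":[0,0,0],"grip":0.04},{"dp":[0,0,0],"rot":[0,0,0],"grip":0.04},{"dp":[0,0,0],"rot":[0,0,0],"grip":0.04}]'

```text
clock: 4.35
tcp_pos: [0.4239, 0.1357, 0.0262]
orientation: [2.099, 2.207, 0.14]
contact_force: [0.1, -0.3, -0.5]
grip_width: 0.0398
```

```bash
python3 - <<'E'
from h import *
o=get_obs();print(o['tcp_pos'],o['contact_force'],o['grip_width'],o['joints'].round(2))
d=grab('side','side4')['img'][230:300,320:400,::-1];s=grab('scene','scene4')['img'][180:270,240:340,::-1]
cv2.imwrite('pics/m4.png',np.hstack([cv2.resize(d,(400,350),interpolation=2),cv2.resize(s,(400,350),interpolation=2)]))
E
```

```text
[0.42389606 0.13568191 0.02623708] [ 0.09566157 -0.32498025 -0.47053365] 0.03984480855746218 [-0.64  0.35  0.17  2.34  0.    0.34  1.13]
```

View pics/m4.png

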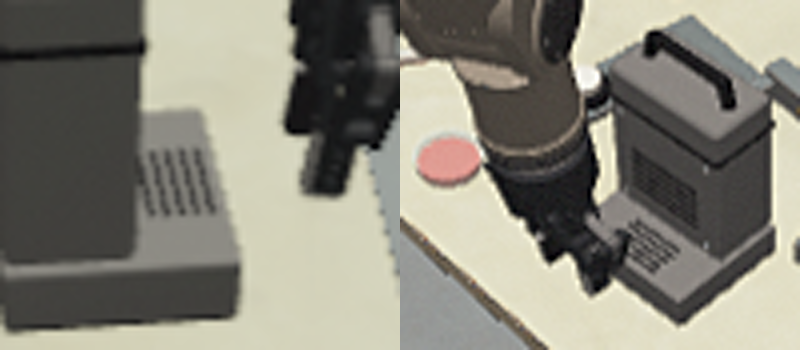

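```bash
python3 - <<'E'
from h import *
S=dict(np.load('pics/side4.npz'));C=dict(np.load('pics/scene4.npz'))
for z in(.02,.03,.04,.05):print(z,ray(S,384.5,268,z).round(4),ray(C,289.3,254.6,z).round(4))
print(proj(S,[.4239,.16,.03]),proj(C,[.4239,.11,.03]))
E
```

```text
0.02 [0.4083 0.119  0.02  ] [0.4339 0.1287 0.02  ]
0.03 [0.4108 0.1317 0.03  ] [0.4291 0.1221 0.03  ]
0.04 [0.4134 0.1444 0.04  ] [0.4243 0.1155 0.04  ]
0.05 [0.4159 0.1571 0.05  ] [0.4195 0.109  0.05  ]
[380.5666492  275.67855569] [290.55131604 257.73632652]
```

Request:
send_rows --motion '[{"dp":[0,0,-0.006],"rot":[0,0,0],"grip":0.04},{"dp":[0,0,-0.006],"rot":[0,0,0],"grip":0.04},{"dp":[0,0,-0.003],"rot":[0,0,0],"grip":0.04},{"dp":[0,0,0],"rot":[0,0,0],"grip":0.04}]'

```text
clock: 4.95
tcp_pos: [0.4247, 0.1353, 0.0096]
orientation: [2.101, 2.205, 0.138]
contact_force: [0.4, -0.2, 0.0]
grip_width: 0.04
```

Request:
send_rows --motion '[{"dp":[0,0,-0.003],"rot":[0,0,0],"grip":0.04},{"dp":[0,0,-0.003],"rot":[0,0,0],"grip":0.04},{"dp":[0,0,0],"rot":[0,0,0],"grip":0.04}]'

```text
clock: 5.32
tcp_pos: [0.4247, 0.1353, 0.0032]
orientation: [2.101, 2.205, 0.139]
contact_force: [-0.3, 0.8, 0.0]
grip_width: 0.0401
```

Request:
send_rows --motion '[{"dp":[0,0,-0.002],"rot":[0,0,0],"grip":0.04},{"dp":[0,0,-0.002],"rot":[0,0,0],"grip":0.04},{"dp":[0,0,0],"rot":[0,0,0],"grip":0.04}]'

```text
clock: 5.7
tcp_pos: [0.4249, 0.1354, -0.0009]
orientation: [2.101, 2.205, 0.139]
contact_force: [0.4, -0.1, -0.1]
grip_width: 0.0398
```

Request:
send_rows --motion '[{"dp":[0,0,-0.002],"rot":[0,0,0],"grip":0.04},{"dp":[0,0,-0.002],"rot":[0,0,0],"grip":0.04},{"dp":[0,0,0],"rot":[0,0,0],"grip":0.04}]'

```text
clock: 6.08
tcp_pos: [0.4249, 0.1355, -0.0052]
orientation: [2.101, 2.205, 0.139]
contact_force: [0.8, -0.0, 0.2]
grip_width: 0.0399
```

```bash
python3 - <<'E'
from h import *
o=get_obs();print(o['tcp_pos'],o['contact_force'],o['joints'].round(2))
d=grab('side','side5')['img'][230:300,320:400,::-1];s=grab('scene','scene5')['img'][180:270,240:340,::-1]
cv2.imwrite('pics/m5.png',np.hstack([cv2.resize(d,(400,350),interpolation=2),cv2.resize(s,(400,350),interpolation=2)]))
E
```

```text
[ 0.42487311  0.13545568 -0.00516792] [ 0.79949235 -0.01763537  0.17173814] [-0.62  0.43  0.15  2.35 -0.01  0.25  1.14]
```

View pics/m5.png

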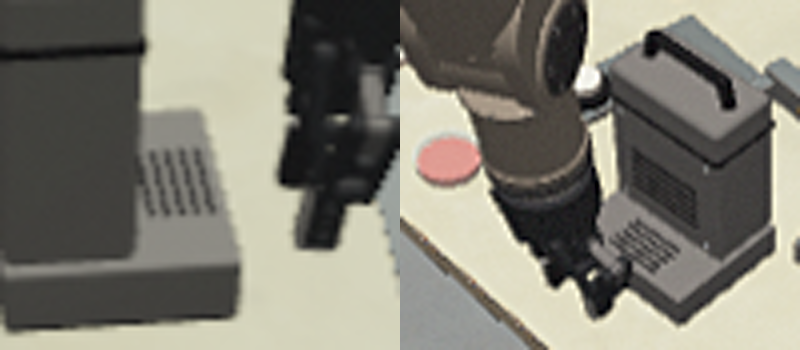

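The tips are now at about (383.6, 279.4) in the side view, which puts them about 20 mm above the desk and in front of the foot. That makes the tip about 24 mm above the TCP reading. I'll go a little lower and forward to contact.

Request:
send_rows --motion '[{"dp":[0.007,0,-0.003],"rot":[0,0,0],"grip":0.04},{"dp":[0.007,0,-0.003],"rot":[0,0,0],"grip":0.04},{"dp":[0.007,0,0],"rot":[0,0,0],"grip":0.04},{"dp":[0.004,0,0],"rot":[0,0,0],"grip":0.04},{"dp":[0.003,0,0],"rot":[0,0,0],"grip":0.04},{"dp":[0.003,0,0],"rot":[0,0,0],"grip":0.04},{"dp":[0.003,0,0],"rot":[0,0,0],"grip":0.04}]'

```text
clock: 7.05
tcp_pos: [0.4545, 0.1351, -0.0129]
orientation: [2.101, 2.214, 0.124]
contact_force: [-7.3, 1.9, 4.6]
grip_width: 0.0399
```

Request:
send_rows --motion '[{"dp":[0.005,0.0004,0.0],"rot":[0,0,-0.006],"grip":0.04},{"dp":[0.005,0.0004,0],"rot":[0,0,-0.006],"grip":0.04},{"dp":[0.005,0.0004,0],"rot":[0,0,-0.006],"grip":0.04},{"dp":[0.005,0.0004,0],"rot":[0,0,-0.006],"grip":0.04},{"dp":[0.005,0.0004,0],"rot":[0,0,-0.006],"grip":0.04},{"dp":[0.005,0.0004,0],"rot":[0,0,-0.006],"grip":0.04}]'

```text
clock: 7.8
tcp_pos: [0.4658, 0.1352, -0.0165]
orientation: [2.146, 2.196, 0.077]
contact_force: [-7.1, 1.6, 5.6]
grip_width: 0.0398
```

Request:
send_rows --motion '[{"dp":[0.009,0.0005,0.003],"rot":[0,-0.015,-0.008],"grip":0.04},{"dp":[0.009,0.0005,0.002],"rot":[0,-0.015,-0.008],"grip":0.04},{"dp":[0.009,0.0005,0.002],"rot":[0,-0.015,-0.008],"grip":0.04},{"dp":[0.009,0.0005,0.001],"rot":[0,-0.01,-0.008],"grip":0.04}]'

```text
clock: 8.3
tcp_pos: [0.4926, 0.138, -0.0114]
orientation: [2.155, 2.141, 0.113]
contact_force: [-18.0, 8.8, -2.6]
grip_width: 0.0401
```

```bash
python3 - <<'E'
from h import *
o=get_obs();print(o['tcp_pos'],o['contact_force'],o['moment'],o['joints'].round(2))
d=grab('side','side6')['img'][180:330,250:400,::-1];s=grab('scene','scene6')['img'][170:270,260:360,::-1]
cv2.imwrite('pics/m6.png',np.hstack([cv2.resize(d,(400,400),interpolation=2),cv2.resize(s,(400,400),interpolation=2)]))
E
```

```text
[ 0.49263605  0.13796844 -0.01141476] [-18.01077837   8.83859293  -2.58678874] [1.85120369 3.72901709 0.31097881] [-0.57  0.51  0.16  2.19 -0.02  0.34  1.14]
```

View pics/m6.png

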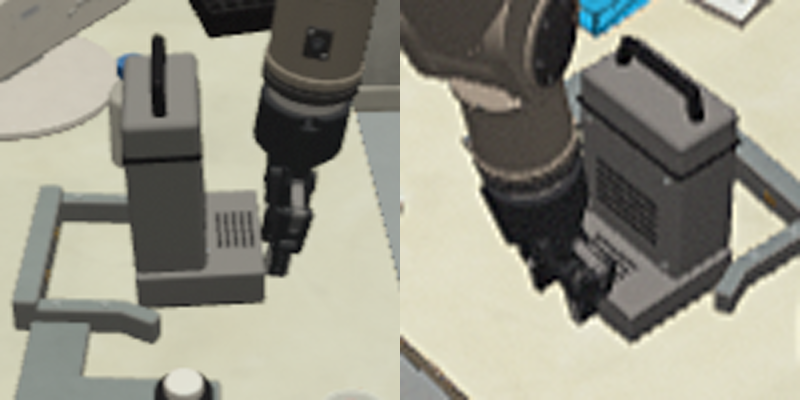

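```bash
python3 - <<'E'
from h import *
S=dict(np.load('pics/side6.npz'));C=dict(np.load('pics/scene6.npz'))
s=lambda u,v,z:ray(S,u/2.667+249.7,v/2.667+179.7,z).round(4); c=lambda u,v,z:ray(C,(u-400)/4+259.6,v/4+169.6,z).round(4)
print('FL,FR,RL',s(264,278,.036),s(256,192,.036),s(138,283,.036),'scene FR,RR,botFR',c(632,318,.036),c(732,255,.036),c(632,342,0))
E
```

```text
FL,FR,RL [0.5003 0.1944 0.036 ] [0.4985 0.0719 0.036 ] [0.6058 0.1979 0.036 ] scene FR,RR,botFR [0.5044 0.075  0.036 ] [0.6054 0.0688 0.036 ] [0.5073 0.0793 0.    ]
```

Request:
send_rows --motion '[{"dp":[0.008,0.002,0],"rot":[0,-0.008,0],"grip":0.04},{"dp":[0.008,0.002,0],"rot":[0,-0.008,0],"grip":0.04},{"dp":[0.008,0.002,0],"rot":[0,-0.008,-0.005],"grip":0.04},{"dp":[0.008,0.002,0],"rot":[0,-0.008,-0.005],"grip":0.04},{"dp":[0.008,0.002,0],"rot":[0,-0.008,-0.008],"grip":0.04}]'

```text
clock: 9.02
tcp_pos: [0.5376, 0.1475, -0.011]
orientation: [2.152, 2.093, 0.159]
contact_force: [-3.9, -1.5, -1.3]
grip_width: 0.0401
```

```bash
python3 - <<'E'
from h import *
o=get_obs();print(o['tcp_pos'],o['contact_force'],o['moment'],o['orientation'])
d=grab('side','side7')['img'][180:330,250:400,::-1];s=grab('scene','scene7')['img'][170:270,260:360,::-1]
cv2.imwrite('pics/m7.png',np.hstack([cv2.resize(d,(400,400),interpolation=2),cv2.resize(s,(400,400),interpolation=2)]))
E
```

```text
[ 0.53764019  0.14747834 -0.01098199] [-3.86495099 -1.47132612 -1.26892564] [-0.01230204  0.97061819 -0.07445309] [2.15217462 2.09262311 0.15931391]
```

Request:
send_rows --motion '[{"dp":[0.008,-0.001,0],"rot":[0,0.005,-0.012],"grip":0.04},{"dp":[0.007,-0.001,0],"rot":[0,0.005,-0.012],"grip":0.04},{"dp":[0.006,-0.001,0],"rot":[0,0,-0.012],"grip":0.04},{"dp":[0.005,-0.001,0],"rot":[0,0,-0.01],"grip":0.04}]'

```text
clock: 9.62
tcp_pos: [0.5655, 0.145, -0.0108]
orientation: [2.204, 2.047, 0.146]
contact_force: [-2.0, 1.6, -1.8]
grip_width: 0.0399
```

```bash
python3 - <<'E'
from h import *
o=get_obs();print(o['tcp_pos'],o['contact_force'],o['moment'],o['orientation'])
d=grab('side','side8')['img'][180:330,250:400,::-1];s=grab('scene','scene8')['img'][170:270,260:360,::-1]
cv2.imwrite('pics/m8.png',np.hstack([cv2.resize(d,(400,400),interpolation=2),cv2.resize(s,(400,400),interpolation=2)]))
E
```

```text
[ 0.5655313   0.14495298 -0.01079082] [-2.02545586  1.55097959 -1.76178552] [0.18782367 0.91670764 0.05439314] [2.20406892 2.04693896 0.14572995]
```

View pics/m8.png

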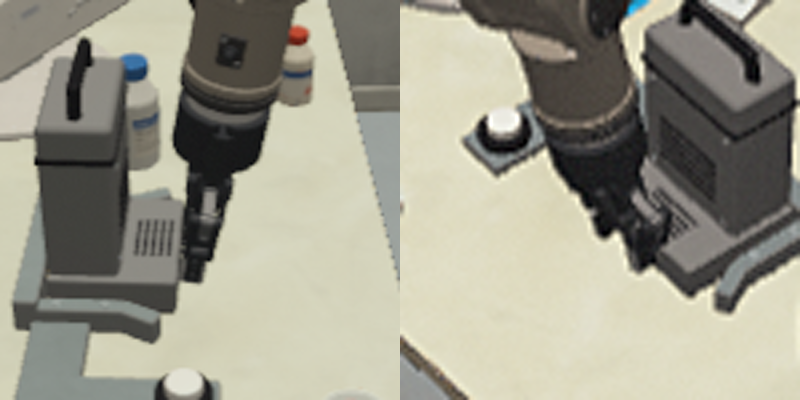

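The battery is upright between the rails and almost home. Its foot face is at (177,282) in the side half of the picture, and it needs a last push to the stop.

Request:
send_rows --motion '[{"dp":[0.006,-0.001,0],"rot":[0,0,-0.004],"grip":0.04},{"dp":[0.006,-0.001,0],"rot":[0,0,0],"grip":0.04},{"dp":[0.006,-0.001,0],"rot":[0,0,0],"grip":0.04}]'

```text
clock: 10.1
tcp_pos: [0.5686, 0.1433, -0.0134]
orientation: [2.216, 2.06, 0.113]
contact_force: [-20.3, 3.8, 12.8]
grip_width: 0.0401
```

```bash
python3 - <<'E'
from h import *
S=dict(np.load('pics/side8.npz'));C=dict(np.load('pics/scene8.npz'))
s=lambda u,v,z:ray(S,u/2.667+249.7,v/2.667+179.7,z).round(4); c=lambda u,v,z:ray(C,(u-400)/4+259.6,v/4+169.6,z).round(4)
print('FL,RL',s(177,282,.036),s(47,278,.036),'FR',c(688,275,.036),'flareL',s(158,316,.026))
o=get_obs();print(o['tcp_pos'],o['contact_force'],o['moment'])
E
```

```text
FL,RL [0.5732 0.1975 0.036 ] [0.6821 0.1892 0.036 ] FR [0.5658 0.0774 0.036 ] flareL [0.5894 0.2281 0.026 ]
[ 0.56856198  0.14333226 -0.01340975] [-20.34389997   3.7918997   12.79798896] [0.65949879 3.81212367 0.05353796]
```

Request:
send_rows --motion '[{"dp":[0.008,-0.002,0.002],"rot":[0,-0.01,-0.004],"grip":0.04},{"dp":[0.009,-0.002,0.001],"rot":[0,-0.01,0],"grip":0.04},{"dp":[0.009,-0.002,0.001],"rot":[0,-0.01,0],"grip":0.04}]'

```text
clock: 10.48
tcp_pos: [0.5684, 0.142, -0.0149]
orientation: [2.216, 2.072, 0.093]
contact_force: [-25.9, 5.3, 16.4]
grip_width: 0.0401
```

26 N gave no further motion, so the battery is against the stop. Now I'll retreat, raise, close the fingers and move above the button.

Request:
send_rows --motion '[{"dp":[-0.012,0,0.0],"rot":[0,0,0],"grip":0.04},{"dp":[-0.02,0,0.005],"rot":[0,0,0],"grip":0.04},{"dp":[-0.02,0,0.02],"rot":[0,0.03,0],"grip":0.0},{"dp":[0,0.02,0.04],"rot":[0,0.03,0],"grip":0.0},{"dp":[0,0.03,0.04],"rot":[0,0.03,0],"grip":0.0},{"dp":[0,0.04,0.01],"rot":[0,0,0],"grip":0.0},{"dp":[0.01,0.04,0],"rot":[0,0,0],"grip":0.0},{"dp":[0.02,0.03,0],"rot":[0,0,0],"grip":0.0},{"dp":[0.01,0,0],"rot":[0,0,0],"grip":0.0},{"dp":[0,0,0],"rot":[0,0,0],"grip":0.0}]'

```text
clock: 11.72
tcp_pos: [0.5651, 0.3045, 0.1102]
orientation: [2.265, 2.1, 0.022]
contact_force: [-0.2, -0.1, 0.1]
grip_width: -0.0001
```

```bash
python3 - <<'E'
from h import *
from scipy.spatial.transform import Rotation as Ro
o=get_obs();print(o['clock'],o['tcp_pos'],o['contact_force'],Ro.from_rotvec(o['orientation']).as_matrix().round(3).tolist())
S=grab('side','side9');C=grab('scene','scene9')
# dark tip pixels: lowest dark pixel near the projected TCP
for n,d in(('side',S),('scene',C)):
    p=proj(d,o['tcp_pos']).round().astype(int);g=d['img'].max(2)
    print(n,p);r=g[p[1]-22:p[1]+10:2,p[0]-14:p[0]+16:2];print(r)
E
```

```text
11.725 [0.56513222 0.30454372 0.11017981] [-0.15584455 -0.06778606  0.05929338] [[0.076, 0.996, 0.046], [0.997, -0.075, -0.029], [-0.025, 0.048, -0.999]]
side [321 292]
[[122  86 101 131 115  23  26  45  47  37  25  90 214 214 214]
 [135 105  97 143 114  24  25  28  31  27  24  35 214 213 213]
 [127 111  80 145 111  74  35  25  27  24  34 156 214 214 214]
 [142 139 136 144 110 143  48  36  39  28  87 198 214 214 214]
 [144 144 144 143 112 117  39  31  41  27  92 213 216 216 216]
 [144 143 144 143 123 117  41  30  31  34  92 216 217 217 217]
 [144 144 144 141 121 116  37  40  37  33 112 216 216 216 216]
 [144 144 144 142 146 134  55  39  39  42 129 216 215 216 216]
 [ 88  91  93  92 166 216 210 207 206 205 212 216 215 216 216]
 [ 67  66  66  69 170 215 215 215 215 216 215 215 215 214 214]
 [ 66  67  66  68 178 215 216 215 215 215 214 215 215 214 215]
 [ 66  67  68  68 185 214 214 214 214 213 214 215 215 216 215]
 [ 67  66  67  68 196 212 213 213 213 212 214 214 214 214 213]
 [129  59  46  71 208 211 210 211 211 213 213 213 213 214 214]
 [150 144 205 206 210 209 209 210 211 212 211 212
[... 402 characters left out ...]
7 124]
 [166 165 154 190  73  19  32  31  10 144 229 219 217 218 233]
 [220 220 220 225  82 101  30  22 255 227 219 220 218 219 220]
 [220 220 220 225 134  87  29  29 160 222 221 218 220 220 219]
 [217 222 220 223 175  84  35  25 166 223 220 221 221 221 220]
 [217 217 218 218 230 166  91 191 226 218 217 220 220 221 220]
 [219 218 217 217 218 221 224 222 219 216 218 221 222 220 220]
 [219 221 221 218 217 218 219 220 216 212 216 219 220 219 221]
 [221 223 223 220 218 218 219 218 217 217 218 217 217 217 219]
 [221 222 223 221 221 221 222 221 220 218 217 217 215 217 220]
 [221 222 223 221 220 219 219 221 218 218 217 217 220 207 152]
 [220 222 221 221 219 219 219 219 218 216 217 225 178 130 133]]
```

```bash
python3 - <<'E'
from h import *
S=dict(np.load('pics/side9.npz'));C=dict(np.load('pics/scene9.npz'))
P=lambda d:np.array([[d['fx'],0,d['cx']],[0,d['fy'],d['cy']],[0,0,1]])@np.c_[d['R'],d['t']]
def tri(a,b):
    X=cv2.triangulatePoints(P(S),P(C),np.array(a,float),np.array(b,float)).ravel();return (X[:3]/X[3]).round(4)
print(tri((322,286),(282,181.5)),tri((322,285),(282.5,182.5)))
# foot-face / battery and button now: button white blob
for n,d in(('side',S),('scene',C)):
    g=d['img'].min(2);c=proj(d,[.5706,.3076,.039]);print(n,c)
    x0,y0=(c-12).astype(int);sub=d['img'][y0:y0+24:2,x0:x0+24:2].min(2);print(sub)
E
```

```text
[0.5618 0.3061 0.1256] [0.5611 0.3024 0.1246]
side [318.21470802 319.57852726]
[[ 67  98 180 183 183 183 183 182 181 181 181 182]
 [173 180 184 182 182 181 181 181 182 182 182 183]
 [186 185 185 182 182 181 181 182 184 184 185 184]
 [187 186 184 182 182 183 182 183 185 185 185 185]
 [187 185 183 181 182 182 182 183 185 187 187 188]
 [185 184 183 181 181 182 183 186 186 186 188 188]
 [185 183 183 181 200 211 214 213 210 170 187 188]
 [171 169 145 162 214 214 214 214 214 210  92 188]
 [141 122  32 192 213 214 214 215 215 214  92  84]
 [142  77  32 156 213 214 215 215 215 202  80  32]
 [143  49  33  92 146 191 206 204 173 129  55  32]
 [141  42  33  54 110 112 116 119 118  86  31  28]]
scene [285.65256187 198.66525383]
[[196 192 185 189 189 192 191 181 188 191 187 188]
 [199 198 194 192 197 194 189 190 190 186 186 183]
 [197 197 192 194 194 193 191 190 187 186 185 185]
 [194 192 189 189 186 188 188 186 189 188 193 189]
 [190 188 186 186 187 189 184 187 186 176 154 126]
 [188 189 186 191 188 186 196 191 132 121 128 130]
 [192 187 189 197 159 230 224 226 197 110 130 129]
 [190 191 194 137  96 230 225 225 233   3 133 131]
 [192 192 190  68  42 200 225 220 107  20 138 131]
 [195 156 123  65  21  77 104  99  32  10 136 134]
 [193 182  92 143  17  19  17  27  16  59 122  59]
 [195 200 167  91 122  90  63  92  96  88  71 193]]
```

```bash
python3 - <<'E'
from h import *
S=dict(np.load('pics/side9.npz'));C=dict(np.load('pics/scene9.npz'))
P=lambda d:np.array([[d['fx'],0,d['cx']],[0,d['fy'],d['cy']],[0,0,1]])@np.c_[d['R'],d['t']]
def tri(a,b):
    X=cv2.triangulatePoints(P(S),P(C),np.array(a,float),np.array(b,float)).ravel();return (X[:3]/X[3]).round(4)
def cen(d,c,th):
    m=(d['img'].min(2)>th).astype(np.uint8);n,l,s,ce=cv2.connectedComponentsWithStats(m)
    k=[i for i in range(1,n) if 15<s[i,4]<200 and np.hypot(*(ce[i]-c))<12];print([(s[i],ce[i]) for i in k]);return ce[k[0]]
a=cen(S,[318.5,323],203);b=cen(C,[286.5,200.5],205);print(tri(a,b),[ray(S,*a,z).round(4) for z in(.03,.036,.042)],[ray(C,*b,z).round(4) for z in(.03,.036,.042)])
E
```

```text
[(array([313, 318,  12,  10,  92], dtype=int32), array([318.5, 322.5]))]
[(array([282, 197,   8,   6,  39], dtype=int32), array([285.25641026, 199.43589744]))]
[0.5704 0.3101 0.0335] [array([0.5701, 0.3068, 0.03  ]), array([0.5701, 0.3128, 0.036 ]), array([0.5702, 0.3189, 0.042 ])] [array([0.5725, 0.3129, 0.03  ]), array([0.5691, 0.3081, 0.036 ]), array([0.5656, 0.3034, 0.042 ])]
```

Request:
send_rows --motion '[{"dp":[0.008,0.006,-0.02],"rot":[0.02,0.04,0],"grip":0.0},{"dp":[0,0,-0.03],"rot":[0,0,0],"grip":0.0},{"dp":[0,0,-0.02],"rot":[0,0,0],"grip":0.0},{"dp":[0,0,-0.006],"rot":[0,0,0],"grip":0.0},{"dp":[0,0,0],"rot":[0,0,0],"grip":0.0}]'

```text
clock: 12.45
tcp_pos: [0.5716, 0.3067, 0.0334]
orientation: [2.301, 2.125, -0.003]
contact_force: [0.5, -0.9, 0.8]
grip_width: -0.0004
```

```bash
python3 - <<'E'
from h import *
o=get_obs();print(o['clock'],o['tcp_pos'],o['contact_force'],o['orientation'])
S=grab('side','side10');C=grab('scene','scene10')
a=S['img'][180:350,250:420,::-1];b=C['img'][170:270,240:340,::-1]
cv2.imwrite('pics/m10.png',np.hstack([cv2.resize(a,(400,400),interpolation=2),cv2.resize(b,(400,400),interpolation=2)]))
E
```

```text
12.45 [0.57155393 0.30670652 0.03342374] [ 0.47337295 -0.93102295  0.82256219] [ 2.3006362   2.12541102 -0.00324055]
```

View pics/m10.png

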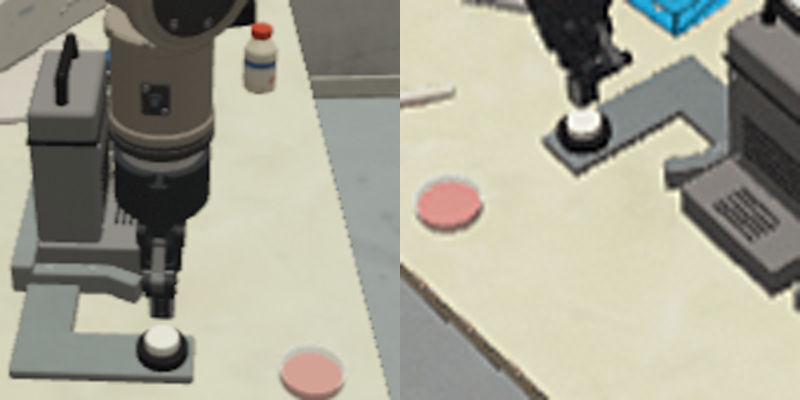

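```bash
python3 - <<'E'
from h import *
S=dict(np.load('pics/side10.npz'));C=dict(np.load('pics/scene10.npz'))
P=lambda d:np.array([[d['fx'],0,d['cx']],[0,d['fy'],d['cy']],[0,0,1]])@np.c_[d['R'],d['t']]
def tri(a,b):
    X=cv2.triangulatePoints(P(S),P(C),np.array(a,float),np.array(b,float)).ravel();return (X[:3]/X[3]).round(4)
print('tip',tri((318.6,313.6),(284.8,195.9)),'btn',tri((318.6,322.5),(285.3,199.9)), proj(S,[.5716,.3067,.0334]),proj(C,[.5716,.3067,.0334]))
E
```

```text
tip [0.5686 0.3071 0.0544] btn [0.5699 0.3092 0.0324] [317.73295542 321.26990758] [286.16084944 199.83065286]
```

The tip is 1–2 mm off the button's axis and about 20 mm above it. I'll press now, and there's no housing contact expected.

Request:
send_rows --motion '[{"dp":[0.001,0.002,-0.007],"rot":[0,0,0],"grip":0.0},{"dp":[0,0,-0.005],"rot":[0,0,0],"grip":0.0},{"dp":[0,0,-0.003],"rot":[0,0,0],"grip":0.0},{"dp":[0,0,-0.002],"rot":[0,0,0],"grip":0.0}]'

```text
clock: 13.05
tcp_pos: [0.574, 0.3104, 0.0178]
orientation: [2.299, 2.126, 0.004]
contact_force: [-0.4, -0.3, -0.1]
grip_width: -0.0001
```

Request:
send_rows --motion '[{"dp":[-0.001,-0.001,-0.003],"rot":[0,0,0],"grip":0.0},{"dp":[0,0,-0.002],"rot":[0,0,0],"grip":0.0}]'

```text
clock: 13.3
tcp_pos: [0.573, 0.3093, 0.0125]
orientation: [2.3, 2.126, 0.004]
contact_force: [0.3, 0.7, 0.3]
grip_width: 0.0
```

Request:
send_rows --motion '[{"dp":[0,0,-0.003],"rot":[0,0,0],"grip":0.0}]'

```text
clock: 13.42
tcp_pos: [0.5731, 0.3093, 0.0095]
orientation: [2.3, 2.126, 0.004]
contact_force: [-0.2, 0.2, 2.7]
grip_width: -0.0001
```

Request:
send_rows --motion '[{"dp":[0,0,-0.003],"rot":[0,0,0],"grip":0.0}]'

```text
clock: 13.55
tcp_pos: [0.5731, 0.3094, 0.0066]
orientation: [2.3, 2.126, 0.004]
contact_force: [-1.7, -1.1, 4.5]
grip_width: -0.0002
```

Spring force is rising. I'll continue to the hard stop.

Request:
send_rows --motion '[{"dp":[0,0,-0.003],"rot":[0,0,0],"grip":0.0}]'

```text
clock: 13.68
tcp_pos: [0.5732, 0.3095, 0.0049]
orientation: [2.3, 2.126, 0.004]
contact_force: [-8.9, -4.4, 30.2]
grip_width: -0.0001
```

Request:
send_rows --motion '[{"dp":[0,0,-0.004],"rot":[0,0,0],"grip":0.0}]'

```text
clock: 13.8
tcp_pos: [0.5733, 0.3095, 0.0045]
orientation: [2.301, 2.126, 0.004]
contact_force: [-16.5, -7.6, 47.7]
grip_width: -0.0001
```

Request:
send_rows --motion '[{"dp":[0,0,-0.005],"rot":[0,0,0],"grip":0.0}]'

```text
clock: 13.92
tcp_pos: [0.5733, 0.3096, 0.0045]
orientation: [2.303, 2.126, 0.003]
contact_force: [-17.7, -9.0, 51.2]
grip_width: 0.0001
```

The hard stop came about 6 mm after first contact. Releasing and moving clear.

Request:
send_rows --motion '[{"dp":[0,0,0.01],"rot":[0,0,0],"grip":0.0},{"dp":[0,0,0.03],"rot":[0,0,0],"grip":0.0},{"dp":[0,0.02,0.05],"rot":[0,0,0],"grip":0.0},{"dp":[-0.02,0.05,0.05],"rot":[0,0,0],"grip":0.0},{"dp":[-0.03,0.06,0.03],"rot":[0,0,0],"grip":0.0},{"dp":[-0.03,0.06,0.02],"rot":[0,0,0],"grip":0.0},{"dp":[-0.03,0.06,0],"rot":[0,0,0],"grip":0.0},{"dp":[-0.03,0.06,0],"rot":[0,0,0],"grip":0.0},{"dp":[0,0,0],"rot":[0,0,0],"grip":0.0},{"dp":[0,0,0],"rot":[0,0,0],"grip":0.0}]'

```text
clock: 15.18
tcp_pos: [0.4434, 0.5944, 0.1878]
orientation: [2.308, 2.12, 0.008]
contact_force: [1.0, -0.9, -0.2]
grip_width: -0.0
```

```bash
python3 - <<'E'
from h import *
o=get_obs();print(o['clock'],o['tcp_pos'],o['contact_force'])
S=grab('side','side11');C=grab('scene','scene11')
# foot outline check: predicted home corners vs image
yaw=-.078;ex=np.array([np.cos(yaw),np.sin(yaw),0]);ey=np.array([-ex[1],ex[0],0]);D=np.array([.682,.130,0])
a=S['img'][180:350,250:420,::-1];b=C['img'][170:270,240:340,::-1]
for nm,x,y,z in[('FL',-.11,.06,.036),('FR',-.11,-.06,.036)]:
    X=D+x*ex+y*ey+[0,0,z];print(nm,X.round(4),proj(S,X).round(1),proj(C,X).round(1))
cv2.imwrite('pics/m11.png',np.hstack([cv2.resize(a,(400,400),interpolation=2),cv2.resize(b,(400,400),interpolation=2)]))
E
```

```text
15.175 [0.44339756 0.59443071 0.18780329] [ 1.00093711 -0.90828556 -0.19640502]
FL [0.577  0.1984 0.036 ] [314.4 285.7] [308.8 215.9]
FR [0.5677 0.0788 0.036 ] [317.6 253.8] [331.7 237.8]
```

```bash
python3 - <<'E'
from h import *
S=dict(np.load('pics/side11.npz'));C=dict(np.load('pics/scene11.npz'));S0=dict(np.load('pics/side0.npz'));C0=dict(np.load('pics/scene0.npz'))
print('side rows across front edge');
for v in(260,266,272,278,283,285,287):print(v,'pred',round(314.4+(285.7-v)*.1003,1),S['img'][v,308:326].max(1))
print('scene cols down across front edge')
for u in(312,318,324,329):print(u,'pred',round(215.9+(u-308.8)*.956,1),C['img'][:,:,:].max(2)[int(215.9+(u-308.8)*.956)-6:int(215.9+(u-308.8)*.956)+8,u])
for n,a,b in(('side',S,S0),('scene',C,C0)):
    m=(np.abs(a['img'].astype(int)-b['img']).max(2)>50).astype(np.uint8)
    k,l,s,c=cv2.connectedComponentsWithStats(m);print(n,[s[i].tolist() for i in range(1,k) if s[i,4]>12])
E
```

```text
side rows across front edge
260 pred 317.0 [147 146 147 147 147 147 146 143 122 174 217 217 218 218 218 218 218 218]
266 pred 316.4 [124  64 112 123  77 120 146 135 117 180 217 217 217 217 217 217 217 218]
272 pred 315.8 [100 107 138  99 107 147 145 121 147 203 218 218 218 218 218 218 218 217]
278 pred 315.2 [147 147 147 146 147 147 134 114 181 219 219 219 219 219 219 219 218 217]
283 pred 314.7 [146 146 147 147 146 143 116 144 202 218 218 219 219 219 219 219 219 219]
285 pred 314.5 [137 137 138 138 139 136 111 148 205 219 218 218 218 218 218 219 219 219]
287 pred 314.3 [ 69  70  70  70  70  72  73 173 218 218 218 218 218 218 218 218 219 219]
scene cols down across front edge
312 pred 219.0 [ 90  64  67 102 138 132 116  77  57  59  57  54 104 187]
318 pred 224.7 [128 135 118  89 123 138 109  58  65  63  59  56 101 186]
324 pred 230.4 [ 66  99  75 107 141 127  93  59  61  64  55  51 155 236]
329 pred 235.2 [ 97 134 130 132 131 115  77  60  65  59  53 102 191 231]
side [[492, 0, 58, 79, 1601], [632, 0, 8, 15, 35], [635, 17, 5, 15, 35], [565, 24, 9, 27, 76], [608, 34, 29, 30, 179], [619
[... 615 characters left out ...]
[154, 47, 16, 9, 70], [122, 49, 82, 89, 2459], [80, 53, 37, 51, 513], [111, 52, 9, 24, 29], [108, 54, 4, 25, 40], [68, 58, 13, 12, 66], [180, 62, 7, 5, 20], [71, 68, 12, 10, 37], [69, 71, 17, 38, 46], [143, 98, 4, 9, 18], [134, 108, 48, 74, 1019], [107, 110, 7, 10, 29], [116, 117, 5, 7, 15], [301, 169, 60, 51, 1332], [114, 177, 52, 112, 892], [177, 193, 12, 11, 60], [171, 194, 5, 6, 20], [283, 198, 74, 66, 2241], [143, 205, 30, 12, 123], [177, 216, 15, 72, 408], [153, 250, 9, 28, 61], [196, 280, 19, 55, 149], [155, 294, 4, 10, 14], [168, 295, 6, 4, 15], [159, 294, 38, 21, 95], [154, 305, 7, 26, 53], [143, 311, 8, 20, 38], [150, 332, 13, 27, 92], [192, 332, 13, 9, 51], [167, 340, 13, 11, 47]]
```

```bash
python3 -c "
from bench import hand_in
print(hand_in())"
```

```text
the job is handed in; nothing more can be done
None
```

The battery is in its dock against the back stop, and the start button was pressed fully down and released. I handed the job in at about 15 s. `hand_in()` gives no verdict, so the results below are my own checks.

- **Pushing:** I pushed only on the low foot, with the fingers partly open. The battery stayed upright and turned into line with the dock as it slid. My first approach was too high: the fingertips passed just over the foot without touching it. I backed off, lowered the fingers and tried again.
- **Battery home:** A final 26 N push moved it no further. In the last images the foot's front edge is within about 1 pixel (about 2 mm) of where it should be when home, and the angle matches too.
- **Button:** It went down about 6 mm. The force rose to about 4.5 N on the spring, then climbed steeply to about 51 N at the fingertips on the hard stop. That is harder than needed, and above the 40 N limit stated for the arm and gripper body; I took that limit not to cover the fingertips. I did not measure that the button came back up; I only lifted clear of it.
- **Other objects:** Comparing the first and last images showed no change beyond the battery and the arm.

**Disagreements and limits:**
- The fingertips appeared 15 to 25 mm higher in the images than the reported tool position. I worked from the images and contact forces instead.
- I had used all 12 picture views, so the last check was on pixel values only.

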